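# Set the camera stand's column to its mark and close the cam lever

### The arm

A 6-joint arm with a two-finger parallel gripper is mounted at the origin on a cart in front of the work surface, level with it; the furniture and walls round the work are solid. World frame = base frame: x ahead of the robot, y to its left, z up, the work surface at z = 0. Lengths are in m, angles in rad, forces in N, time in s.
With the tool pointing down it reaches from about 0.375 to 0.9 m from the base axis. Payload 3.1 kg.
Tool frame: the origin (TCP) lies where the fingers leave the gripper's body, on its centre line; the fingertips stand 70 mm ahead of it and the grasp point (between the pads) lies 51 mm ahead of it; z points along the fingers, y is the line along which they close (so a half turn about z gives the same grasp; the last joint's range is limited). The gripper opens to 87 mm and grips with 3 to 60 N. Pads are 19 mm wide; open, the fingers measure 117 mm over their backs; the gripper's body (75 mm by 190 mm) begins 51 mm behind the grasp point.
Start: joints at [-1.369, 0.527, 1.433, -0, 1.181, -0.178], TCP at [0.232, -0.58, 0.292] pointing down, gripper open.
Joint ranges: [-3.08, 3.08], [-0.75, 2.2], [0.22, 2.44], [-1.43, 4.57], [0, 2.65], [-2.85, 2.85]. Speed limits (rad/s): [2.79, 2.79, 3.14, 3.14, 3.14, 3.14].

### API

Orientations are given as a unit quaternion [x, y, z, w].
In Python, from rig import robot gives the robot as it stands.
- The arm moves only by the tool send_rows, never from a script. Its argument "deltas" is text: rows parted by semicolons, each of 7 numbers parted by spaces: the shift along the tool's x, y, z in mm, then the turn, a rotation vector about the tool's x, y, z in degrees, then the opening, from 0 (shut) to 1 (fully open). A call has 1 to 10 rows; each row shifts and turns the commanded pose from where the row before left it, along the tool's axes as they then stand; what a row does not reach is not made up. A row lasts 1/8 s, in which the tool goes at most 62.5 mm and 10.7 degrees, less where a joint would pass 70% of its speed; a pose out of reach is approached as far as the arm can. A call is refused whole if a number of a shift passes 62.5 or a number of a turn 10.7, either way. A call with a gripper value outside its range is refused whole. The fingers move at their own pace and stop on an object; "newtons" is the grip in N (left out, the last holds). Time passes only in rows, so rows that do not move let the fingers close. It gives the time, the measured TCP pose, the force, the opening and the grip force at its end, in the units of the state.
- robot.get_obs(): the state, without advancing time (a new reading comes with each control period).
- robot.camera(name): name is "scene" or "top"; returns a dict with "image" (384x512x3 uint8, red, green, blue), "depth" (384x512 float32, m along the optical axis (not along the pixel's ray), 0 where there is no reading), "fovy" (degrees; the focal length in pixels is half the picture's height over the tangent of half this angle, whatever the lens; pixels are square), "cx", "cy" (the principal point, pixels), "rvec" (rotation vector, rad) and "tvec" (3), from world to camera coordinates, as OpenCV has them. Camera axes: x right, y down, z forward; pixel columns grow to the right and rows downward; lengths in m; the calibration is good to about 2 mm. A picture is of the moment at which its call begins.
- robot.hand_in(): hands the job in; it is judged then, once.
Trained networks look in the newest picture that a camera, given by its name, has taken for a name from the list of things; names that differ only in an ending like _2 or _b are one class to them, and where a whole thing is asked for, a point or a joint stands for the part that bears it (a point fixed in the world has none). Each returns a list of dicts, best first, with "p" (0 to 1); they miss things now and then, are a little off and sometimes report something else, mostly with a low value. They report only what shows in the picture. A call takes as long as a camera call. They do not tell look-alikes from the thing itself.
- robot.find_in(camera, thing): "box" ([left, top, right, bottom] in pixels, round what is visible of it).
- robot.cut_out(camera, thing): "region" (384x512 bool, what is visible of it) and "box" ([left, top, right, bottom] in pixels, round what is visible of it).
The state is a dict: "time": time; "q": joint angles; "joint_velocities": joint speeds; "joint_torque": joint torques, N m; "position": TCP position; "tool_rot": TCP orientation; "ft_force": force on the tool from outside, world axes, zero at the start; "moment": the same for the moment, N m; "grip_width": finger opening in m; "grip_force": force on a finger pad.
Only numpy, scipy, OpenCV 4.12 (cv2) and the standard library are available. Lean on these libraries where they do the work, as an engineer would, in place of code of your own. Each camera call takes 0.05 s, during which the arm holds its last target. There are 200 camera calls.

### The job

Pull the T-bar column up out of the wooden holder and put it down into the upright sleeve of the camera stand so far that the red band on the column is level with the sleeve's rim. Keep holding the column upright at that mark while you swing the stand's red cam lever from open to fully closed, up against its stop (turning the column so that its T-bar pushes the lever's upright post does this), and finish still gripping the column at the mark: do not let go. Leave the mug, phone and calculator where they are.

Things in the scene. Friction and masses are not known exactly. Their poses are not given: they have to be found in the camera images.
- column: Loose camera column, 0.12 kg: upright aluminium tube, 12 mm thick, tapered lower tip, with a black T-bar across its top (110 mm along x, 14 mm thick in y, from 102 to 120 mm above the tip; a 6 mm stud on top) and an 8 mm wide red band. Origin at the lower tip, z up the tube. It starts upright in a hole of the holder, its tip 58 mm below the holder's top. Half a turn leaves it the same.
- column_mark (a point): The middle of the red band, on the column's axis 62 mm above its lower tip (40 mm below the T-bar's underside). Axes as the column's.
- column_bar (a point): The middle of the T-bar, on the column's axis 111 mm above its lower tip. Axes as the column's. Here the bar can be gripped from above across its 14 mm thickness.
- stand: Camera stand, fixed: dark round foot 110 mm across, upright aluminium sleeve of 32 mm outer diameter, its rim 100 mm above the desk, its bore 19 mm wide and open down to 20 mm above the desk (a column let go at the mark drops about 18 mm). Origin under the foot on the sleeve's axis, z up. The closed cam lever points along the stand's +y.
- stand_rim (a point): The centre of the sleeve's mouth, at rim height (100 mm above the desk). Axes as the stand's.
- lever (a joint): Angle of the cam lever about the sleeve's axis (rad): 0 fully open, 1.05 closed against its stop, growing counterclockwise from above; starts at 0 to 0.25. In the stand's frame the red lever arm points (0.521 + joint value) rad counterclockwise from +x. Light friction (about 1 N at the post); it stays where it is left.
- lever_post (a point): Top of the lever's upright red post, 156 mm above the desk. The post is round, 10 mm thick, 50 mm from the sleeve's axis and rises from the arm (90 mm above the desk) to here, so it stands at the T-bar's height when the column is at its mark: a T-bar turned counterclockwise from behind the post pushes it.
- holder: The wooden holder block, fixed to the desk, 60 x 90 x 70 mm (x, y, z) with three upright holes. Origin at the centre of its underside. The column stands in the hole 24 mm from the centre towards the holder's -y side, 15 mm wide and 58 mm deep.
- mug_black: Black mug, 92 mm tall, loose bystander. Origin at the centre of its underside.
- phone: Black phone lying flat, 140 x 70 x 9 mm, loose bystander. Origin at the centre of its underside.
- calculator: Dark calculator lying flat, 122 x 78 x 15 mm, loose bystander. Origin at the centre of its underside.
Not all that is in view belongs to the job. What is shaped like the column but yellow is not meant.

How it is judged:
On the way, in this order (a step that is already met when the one before it is completed fails the run):
1. the column is lifted out of the holder in the grip (height (world z) of column above 0.08 m and contact force between the fingers and column above 1 N), for 0.1 s.
2. the column is held in the sleeve with its red band level with the rim while the lever is still open (z of column_mark in the frame of stand_rim between -0.005 and 0.005 m and horizontal distance between column_mark and stand_rim below 0.007 m and contact force between the fingers and column above 1 N and value of joint lever below 0.5 rad), for 0.2 s.
At the end, for the whole second after the job is handed in: The program finishes holding: the cam lever is closed (joint value above 0.95 of 1.05 rad) and the fingers still grip the column (over 1 N), which is at rest in the sleeve, upright within 0.12 rad, its red band's middle within 5 mm of the rim's height and within 7 mm of the sleeve's axis (z of column_mark in the frame of stand_rim between -0.005 and 0.005 m and horizontal distance between column_mark and stand_rim below 0.007 m and contact force between the fingers and column above 1 N and angle between column's own z axis and vertical below 0.12 rad and value of joint lever above 0.95 rad and linear speed of column below 0.03 m/s); the arm keeps its last pose, push and grip.
It fails at once if the lever is swung shut while the column is not held in the sleeve at its mark (band more than 8 mm off the rim's height) (value of joint lever above 0.6 rad and not (z of column_mark in the frame of stand_rim between -0.008 and 0.008 m and horizontal distance between column_mark and stand_rim below 0.007 m)).
It fails at once if the lever is swung shut while the column is not gripped (value of joint lever above 0.6 rad and contact force between the fingers and column below 0.2 N).
It fails at once if the mug, phone or calculator is moved by more than 3 cm (distance of any of mug_black, phone, calculator from where it was at the start of the episode above 0.03 m).
It also fails if it takes over 43 s, if anything falls off the work surface, if the arm or the gripper's body presses on something with over 40 N, if the wrist force passes 120 N, or if a joint passes its speed limit or range.

## Working session

There is one attempt and no reset: what is moved stays moved. The work goes in short steps, Python scripts to look and compute and a tool call to move; the robot and the scene stay as the last step left them, time stands still between calls to the robot, and variables do not carry over. Pictures are saved under pics/ and viewed, at most 10 in all, crops included, and the job is handed in when it is done.

Besides the shell and the picture viewer there is one more tool, called as name(argument=value, ...) on one line, values as JSON. send_rows: Moves the arm, as the interface text tells. Its arguments: {"type":"object","properties":{"deltas":{"type":"string"},"newtons":{"type":"number"}},"required":["deltas"]}

```bash
mkdir -p pics; cat > h.py <<'E'
import numpy as np, cv2
from rig import robot
from scipy.spatial.transform import Rotation as R
def save(c,n,box=None,s=1):
    im=c["image"]
    if box: im=im[box[1]:box[3],box[0]:box[2]]
    im=cv2.resize(im,None,fx=s,fy=s,interpolation=cv2.INTER_CUBIC)
    cv2.imwrite("pics/"+n,im[:,:,::-1])
def pts(c):
    h,w=c["depth"].shape; f=h/2/np.tan(np.radians(c["fovy"])/2)
    v,u=np.mgrid[:h,:w]; d=c["depth"].astype(float)
    P=np.stack([(u-c["cx"])/f*d,(v-c["cy"])/f*d,d],-1)
    Rm=cv2.Rodrigues(np.array(c["rvec"],float))[0]
    W=(P-np.array(c["tvec"]).ravel())@Rm
    W[d==0]=np.nan
    return W
def proj(c,p):
    h=c["depth"].shape[0]; f=h/2/np.tan(np.radians(c["fovy"])/2)
    Rm=cv2.Rodrigues(np.array(c["rvec"],float))[0]
    q=Rm@np.array(p)+np.array(c["tvec"]).ravel()
    return c["cx"]+f*q[0]/q[2],c["cy"]+f*q[1]/q[2]
E
python3 - <<'E'
from h import *
for n in ("scene","top"):
    c=robot.camera(n); save(c,n+"0.png",s=1.5)
    np.savez("%s0.npz"%n,**{k:np.array(v) for k,v in c.items()})
    Rm=cv2.Rodrigues(np.array(c["rvec"],float))[0]; print(n,c["fovy"],-Rm.T@np.array(c["tvec"]).ravel())
    for t in ("column","stand","holder","lever_post","mug_black","phone","calculator"):
        print(t,[(round(r["p"],2),np.round(r["box"]).tolist()) for r in robot.find_in(n,t)[:3]])
print(robot.get_obs())
E
```

```text
scene 49.72210177197631 [-0.51706532  0.57306483  0.7704767 ]
column []
stand [(0.91, [196.0, 200.0, 236.0, 254.0])]
holder [(0.66, [263.0, 198.0, 278.0, 224.0])]
lever_post [(0.57, [199.0, 202.0, 225.0, 227.0])]
mug_black [(0.63, [114.0, 243.0, 144.0, 290.0])]
phone []
calculator []
top 51.73838281378025 [0.42972666 0.02040628 1.30988802]
column [(0.75, [305.0, 161.0, 315.0, 195.0]), (0.49, [327.0, 205.0, 340.0, 241.0])]
stand [(0.66, [201.0, 180.0, 235.0, 212.0])]
holder [(0.97, [286.0, 168.0, 317.0, 189.0])]
lever_post [(0.64, [199.0, 183.0, 222.0, 201.0])]
mug_black [(0.71, [109.0, 192.0, 144.0, 223.0])]
phone [(0.79, [247.0, 197.0, 267.0, 241.0])]
calculator [(0.87, [362.0, 183.0, 393.0, 218.0])]
{'time': 0.8, 'q': array([-1.36852357e+00,  5.27459493e-01,  1.43269132e+00, -3.36578688e-05,
        1.18141379e+00, -1.78490602e-01]), 'joint_velocities': array([ 3.51052222e-04, -6.02366496e-04,  1.31422019e-06,  2.04984956e-04,
       -3.11452825e-04,  2.82140152e-04]), 'joint_torque': array([ 4.49759882e-04, -4.39948153e+01, -1.76977819e+01,  6.33716513e-02,
        5.01680584e-02, -2.85355645e-05]), 'position': array([ 0.23228943, -0.58020478,  0.29227608]), 'tool_rot': array([ 9.81930871e-01,  1.89239964e-01, -1.54013770e-05,  1.42112406e-05]), 'ft_force': array([ 0.83393837, -0.42042896,  0.39022028]), 'moment': array([ 0.02641352,  0.01073979, -0.02453427]), 'grip_force': 0.0, 'grip_width': 0.08724861846712488}
```

View pics/top0.png

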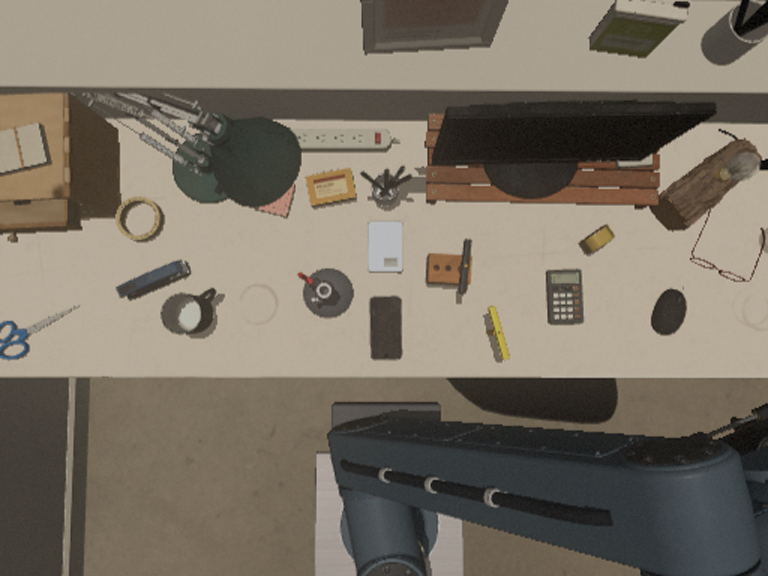

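View pics/scene0.png

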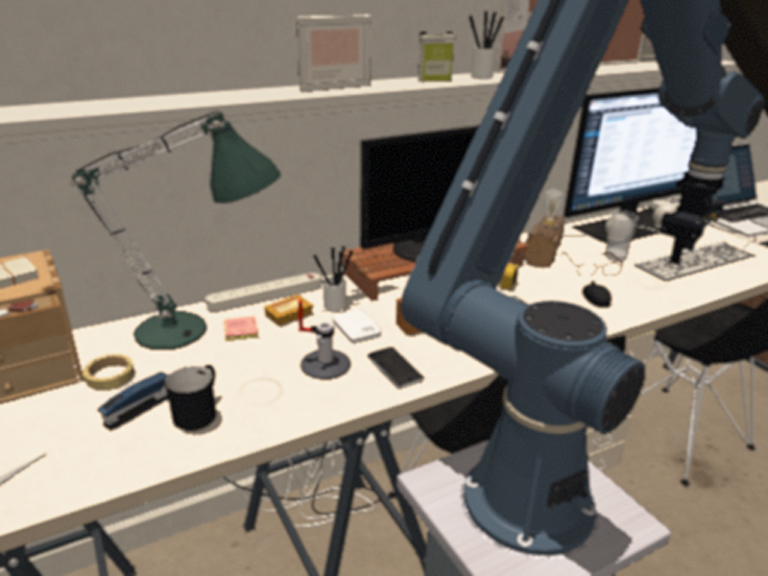

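The top view shows two candidates for the column. One is the black T-bar standing in the holder at about (310,178), in 512-px coordinates. The other is a yellow bar at about (333,222), which is the decoy. I choose the black one in the holder. The stand is at (217,195) with its red lever post at about (202,184). Next I measure these and check the choice in one close crop.

```bash
python3 - <<'E'
from h import *
c=robot.camera("top"); W=pts(c); im=c["image"].astype(int)
save(c,"crop0.png",(190,150,350,250),5)
def reg(u0,v0,u1,v1,zlo,zhi,extra=None):
    m=np.zeros(W.shape[:2],bool); m[v0:v1,u0:u1]=1
    m&=(W[...,2]>zlo)&(W[...,2]<zhi)
    if extra is not None: m&=extra
    return m
def rect(m,name):
    p=W[m]; r=cv2.minAreaRect((p[:,:2]*1000).astype(np.float32)); print(name,m.sum(),"z",np.round(np.percentile(p[:,2],[5,50,95]),4),"ctr",np.round(r[0],1),"size",np.round(r[1],1),"ang",round(r[2],1),"mean",np.round(p.mean(0),4))
rect(reg(295,150,325,205,.105,.2),"bar")
rect(reg(280,160,325,195,.06,.08),"holdertop")
rect(reg(205,180,228,210,.09,.115),"rim")
rect(reg(195,175,240,218,.005,.04),"foot")
red=(im[...,0]>120)&(im[...,1]<80)&(im[...,2]<80)
rect(reg(190,170,225,205,.05,.2,red),"lever red")
rect(reg(190,170,225,205,.14,.17),"post top")
print("desk z",np.nanmedian(W[215:235,180:240,2]))
rect(reg(100,60,220,170,.1,.8),"lamp")
for z in (.15,.25,.35,.45): rect(reg(40,40,220,170,z,.9),"lamp>%g"%z)
rect(reg(280,60,480,140,.2,.9),"monitor")
rect(reg(320,195,345,245,.005,.2),"yellow")
m=robot.cut_out("top","column")
for r in m[:2]:
    print(r["p"],r["box"]); rect(r["region"]&np.isfinite(W[...,2]),"cut")
E
```

```text
bar 186 z [0.1238 0.131  0.1356] ctr [ 543.5 -148.1] size [ 14.7 107.4] ang 83.4 mean [ 0.5434 -0.1472  0.1307]
holdertop 425 z [0.0653 0.07   0.0738] ctr [ 544.8 -124. ] size [89.9 59.9] ang 85.8 mean [ 0.5451 -0.1175  0.0698]
rim 118 z [0.0907 0.0962 0.1026] ctr [501.8 142.3] size [52.6 46.3] ang 14.4 mean [0.4987 0.1401 0.0961]
foot 726 z [0.0057 0.0126 0.0189] ctr [494.3 140.3] size [140.5 138.7] ang 87.6 mean [0.4935 0.1323 0.0125]
lever red 16 z [0.0869 0.0902 0.157 ] ctr [520.9 171. ] size [20.9  7.4] ang 53.9 mean [0.5202 0.1704 0.1139]
post top 9 z [0.151  0.1541 0.1581] ctr [523.7 177. ] size [6.2 6.2] ang 86.2 mean [0.5235 0.1769 0.1542]
desk z 0.00046117023517927065
lamp 4829 z [0.1159 0.4135 0.495 ] ctr [752.7 290.4] size [276.5 394. ] ang 0.1 mean [0.7202 0.2501 0.3771]
lamp>0.15 9906 z [0.1731 0.4546 0.5068] ctr [701.8 370.9] size [538.4 254.9] ang 82.9 mean [0.7347 0.3206 0.4136]
lamp>0.25 8062 z [0.3807 0.4905 0.507 ] ctr [712.4 310.4] size [430.3 186.8] ang 87.3 mean [0.7323 0.2622 0.4642]
lamp>0.35 8000 z [0.3826 0.4913 0.507 ] ctr [706.9 308.2] size [429.2 182.6] ang 89.4 mean [0.7319 0.2606 0.4655]
lamp>0.45 5069 z [0.4628 0.5045 0.5073] ctr [734.2 281.7] size [118.8 378. ] ang 0.7 mean [0.7585 0.275  0.4981]
monitor 6440 z [0.2207 0.3595 0.5016] ctr [ 774.4 -271.8] size [ 47.2 476.3] ang 0.4 mean [ 0.7611 -0.2883  0.3565]
yellow 249 z [0.0055 0.1182 0.1228] ctr [ 417.3 -237.6] size [161.   80.9] ang 0.6 mean [ 0.41   -0.218   0.0976]
0.79 [330.6, 206.4, 336.6, 241.7]
cut 217 z [-0.0018  0.1184  0.1229] ctr [ 415.7 -228.1] size [103.6  39.9] ang 14.6 mean [ 0.4136 -0.2169  0.1007]
0.55 [307.4, 159.4, 315.5, 196.1]
cut 176 z [0.1245 0.1311 0.1356] ctr [ 543.1 -148. ] size [ 14.6 106.7] ang 83.1 mean [ 0.5429 -0.1471  0.1305]
```

View pics/crop0.png

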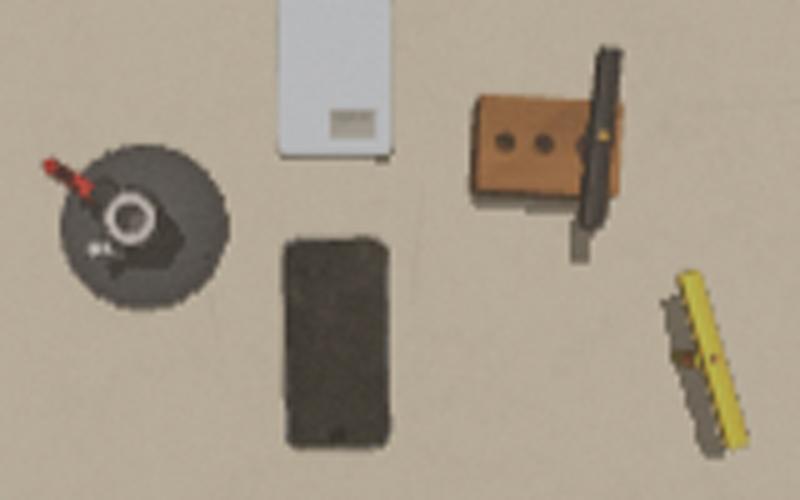

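The crop confirms it: the black T-bar at (597,135) in the crop stands in the holder's third hole. The yellow one at (713,357) is free-standing and not meant. The phone at (337,343) is clear. The stand's ring is at (130,217) with the post tip at (50,165).

```bash
cat >> h.py <<'E'
def theta(o=None):
    o=o or robot.get_obs(); x=R.from_quat(o["tool_rot"]).as_matrix()[:,0]; return np.degrees(np.arctan2(x[1],x[0]))
def delta(p,th):
    o=robot.get_obs(); M=R.from_quat(o["tool_rot"]).as_matrix(); t=np.radians(th)
    T=np.array([[np.cos(t),np.sin(t),0],[np.sin(t),-np.cos(t),0],[0,0,-1]])
    print("t",o["time"],"pos",np.round(o["position"],4),"th",round(theta(o),2),"q",np.round(o["q"],2),"F",np.round(o["ft_force"],1),"w",round(o["grip_width"],4),o["grip_force"])
    print(" d mm",np.round(M.T@(np.array(p)-o["position"])*1000,1),"rot deg",np.round(np.degrees(R.from_matrix(M.T@T).as_rotvec()),2))
E
python3 - <<'E'
from h import *
c=np.load("top0.npz"); c={k:c[k] for k in c}
im=c["image"].astype(int); f=192/np.tan(np.radians(float(c["fovy"]))/2)
Rm=cv2.Rodrigues(np.array(c["rvec"],float))[0]; t=np.array(c["tvec"]).ravel(); C=-Rm.T@t
def ray(u,v,z):
    d=Rm.T@np.array([(u-c["cx"])/f,(v-c["cy"])/f,1]); return C+d*(z-C[2])/d[2]
g=im.min(2); sub=np.zeros(g.shape,bool); sub[186:202,208:225]=1
m=sub&(g>115); n,l,s,ce=cv2.connectedComponentsWithStats(m.astype(np.uint8))
print(s,ce)
k=1+np.argmax(s[1:,4]); ys,xs=np.where(l==k); r=cv2.minEnclosingCircle(np.stack([xs,ys],1).astype(np.float32)); print(r, (xs.min()+xs.max())/2,(ys.min()+ys.max())/2)
for uv in (ce[k],r[0]): print("rim",ray(*uv,.1))
red=(im[...,0]-np.maximum(im[...,1],im[...,2])>60); red[:170]=0; red[205:]=0; red[:,:190]=0; red[:,225:]=0
ys,xs=np.where(red); print(list(zip(xs.tolist(),ys.tolist())))
W=pts(c)
mm=red&(W[...,2]>.14); ys,xs=np.where(mm); print("post",ray(xs.mean(),ys.mean(),.156),len(xs))
# holder/bar and stud
st=im[165:185,300:320]; q=(st[...,0]-st[...,2]>50)&(W[165:185,300:320,2]>.1); ys,xs=np.where(q)
if len(xs): print("stud",ray(xs.mean()+300,ys.mean()+165,.137),len(xs))
m=np.zeros(g.shape,bool); m[150:205,295:325]=1; m&=(W[...,2]>.105); ys,xs=np.where(m)
print("bar ctr",ray(xs.mean(),ys.mean(),.13))
foot=np.zeros(g.shape,bool); 
delta([.543,-.148,.25],-6.6)
E
```

```text
[[     0      0    512    384 196548]
 [   211    189     10     10     52]
 [   208    198      4      3      8]] [[255.51242953 191.49918086]
 [215.63461538 193.40384615]
 [209.25       199.25      ]]
((215.56556701660156, 193.27049255371094), 4.981991291046143) 215.5 193.5
rim [0.49620988 0.13622569 0.1       ]
rim [0.49661718 0.13644034 0.1       ]
[(199, 182), (200, 182), (199, 183), (200, 183), (201, 183), (200, 184), (205, 185), (206, 185), (205, 186), (206, 186), (207, 186), (206, 187), (207, 187), (208, 187), (206, 188), (207, 188)]
post [0.52384595 0.17719141 0.156     ] 6
stud [ 0.54517035 -0.14865778  0.137     ] 3
bar ctr [ 0.54380452 -0.14740407  0.13      ]
t 0.9 pos [ 0.2323 -0.5802  0.2923] th 21.82 q [-1.37  0.53  1.43 -0.    1.18 -0.18] F [-1.2  0.1 -0.1] w 0.0872 0.0
 d mm [ 449.1 -285.8   42.3] rot deg [ 0.   -0.   28.42]
```

send_rows(deltas="30 -19 0 0 0 0 1;50 -32 3 0 0 0 1;50 -32 5 0 0 0 1;50 -32 5 0 0 0 1;50 -32 5 0 0 0 1;50 -32 5 0 0 0 1;50 -32 5 0 0 0 1;50 -32 5 0 0 0 1;40 -25 5 0 0 0 1;29 -18 4 0 0 0 1", newtons=40)

```text
time: 2.15
position: [0.544, -0.1458, 0.2502]
tool_rot: [0.982, 0.19, 0.0, 0.0]
ft_force: [-0.0, -0.5, 0.3]
grip_width: 0.0869
grip_force: 0.0
```

send_rows(deltas="0 0 0 0 0 9.5 1;0 0 0 0 0 9.5 1;0 0 0 0 0 9.4 1;0 0 0 0 0 0 1")

```text
time: 2.65
position: [0.543, -0.1478, 0.2503]
tool_rot: [0.998, -0.056, 0.0, 0.0]
ft_force: [0.5, -0.1, 0.0]
grip_width: 0.0872
grip_force: 0.0
```

```bash
python3 - <<'E'
from h import *
delta([.5437,-.148,.174],-6.6)
E
```

```text
t 2.65 pos [ 0.543  -0.1478  0.2503] th -6.46 q [-0.46  0.5   1.63  0.    1.01  1.22] F [ 0.5 -0.1  0. ] w 0.0872 0.0
 d mm [ 0.7  0.1 76.3] rot deg [ 0.   -0.01  0.14]
```

send_rows(deltas="0.7 0 20 0 0 0.1 1;0 0 25 0 0 0 1;0 0 20 0 0 0 1;0 0 11 0 0 0 1;0 0 0 0 0 0 1;0 0 0 0 0 0 0;0 0 0 0 0 0 0;0 0 0 0 0 0 0;0 0 0 0 0 0 0;0 0 0 0 0 0 0", newtons=40)

```text
time: 3.9
position: [0.5436, -0.1479, 0.1744]
tool_rot: [0.998, -0.058, 0.0, 0.0]
ft_force: [-0.6, 0.0, -0.4]
grip_width: 0.0447
grip_force: 0.0
```

```bash
python3 - <<'E'
from h import *
delta([.5437,-.148,.274],-6.6)
E
```

```text
t 3.9 pos [ 0.5436 -0.1479  0.1744] th -6.67 q [-0.46  0.61  1.69 -0.    0.84  1.22] F [-0.6  0.  -0.4] w 0.0447 0.0
 d mm [  0.2   0.1 -99.6] rot deg [ 0.   -0.01 -0.07]
```

send_rows(deltas="0 0 0 0 0 0 0;0 0 0 0 0 0 0;0 0 0 0 0 0 0;0 0 0 0 0 0 0;0 0 0 0 0 0 0;0 0 0 0 0 0 0")

```text
time: 4.65
position: [0.5435, -0.1479, 0.1742]
tool_rot: [0.998, -0.058, -0.0, 0.0]
ft_force: [-1.2, -0.0, -0.7]
grip_width: 0.0136
grip_force: 40.0
```

send_rows(deltas="0 0 -8 0 0 0 0;0 0 -15 0 0 0 0;0 0 -20 0 0 0 0;0 0 -20 0 0 0 0;0 0 -20 0 0 0 0;0 0 -17 0 0 0 0;0 0 -10 0 0 0 0;0 0 0 0 0 0 0")

```text
time: 5.65
position: [0.5439, -0.148, 0.2854]
tool_rot: [0.998, -0.058, 0.001, 0.0]
ft_force: [0.0, 0.5, -0.7]
grip_width: 0.0138
grip_force: 40.0
```

```bash
python3 - <<'E'
from h import *
delta([.4962,.1364,.284],-6.6)
c=robot.camera("top");save(c,"lift_t.png",(270,120,370,220),4)
c=robot.camera("scene");u,v=proj(c,[.54,-.148,.2]);print(u,v)
u,v=int(u),int(v);save(c,"lift_s.png",(max(u-60,0),v-50,u+60,v+50),5)
E
```

```text
t 5.65 pos [ 0.5439 -0.148   0.2854] th -6.68 q [-0.46  0.45  1.6   0.    1.09  1.22] F [ 0.   0.5 -0.7] w 0.0138 39.977214680984616
 d mm [ -80.4 -276.9    1.1] rot deg [ 0.04 -0.13 -0.08]
287.5843213027513 165.24317203352024
```

View pics/lift_s.png

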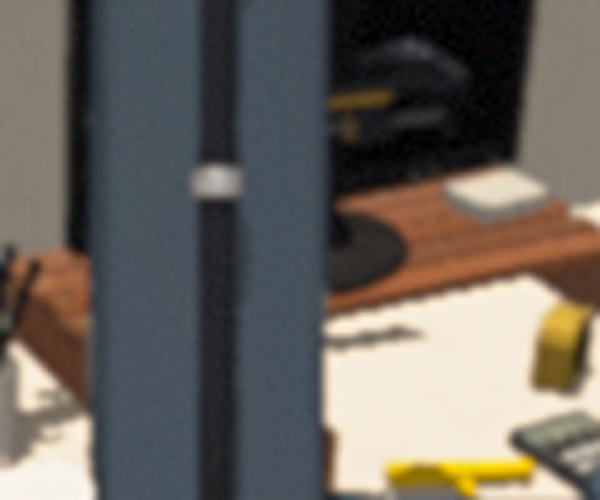

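The scene camera's view of the column is blocked by the arm link, which fills about (95–330) in the crop. The grip width of 13.8 mm at 40 N confirms the bar is held. Next I carry it to the stand.

send_rows(deltas="-4 -14 0 0 0 0 0;-8 -28 0 0 0 0 0;-12 -42 0 0 0 0 0;-13 -45 0 0 0 0 0;-13 -45 0 0 0 0 0;-12 -42 0 0 0 0 0;-10 -34 0 0 0 0 0;-6 -19 0 0 0 0 0;-2.4 -8 0 0 0 0 0;0 0 0 0 0 0 0")

```text
time: 7.0
position: [0.4955, 0.137, 0.2839]
tool_rot: [0.998, -0.058, -0.0, 0.0]
ft_force: [0.2, -0.3, -1.5]
grip_width: 0.0137
grip_force: 40.0
```

send_rows(deltas="0 0 0 0 0 -8 0;0 0 0 0 0 -8 0;0 0 0 0 0 -8 0;0 0 0 0 0 -7 0;0 0 0 0 0 0 0")

```text
time: 7.62
position: [0.4961, 0.1356, 0.2841]
tool_rot: [0.978, 0.209, -0.0, 0.0]
ft_force: [-0.8, 0.2, -0.6]
grip_width: 0.0136
grip_force: 40.0
```

```bash
python3 - <<'E'
from h import *
delta([.4962,.1364,.284],25)
c=robot.camera("top");save(c,"at_t.png",(170,130,270,230),5)
c=robot.camera("scene");u,v=proj(c,[.4962,.1364,.17]);print(u,v)
print("axis at mouth",proj(c,[.4962,.1364,.1]),proj(c,[.4962,.1364,.2]))
u,v=int(u),int(v);save(c,"at_s.png",(max(u-60,0),v-50,u+60,v+70),5)
np.savez("at.npz",**{k:np.array(v) for k,v in c.items()})
E
```

```text
t 7.625 pos [0.4961 0.1356 0.2841] th 24.15 q [ 0.05  0.39  1.72 -0.    1.04  1.2 ] F [-0.8  0.2 -0.6] w 0.0136 39.97644843533635
 d mm [ 0.4 -0.7  0.1] rot deg [ 0.01  0.02 -0.85]
215.44812946822162 196.54569306203638
axis at mouth (np.float64(215.91782655138394), np.float64(216.37318877460515)) (np.float64(215.23909645586488), np.float64(187.72170563510977))
```

View pics/at_s.png

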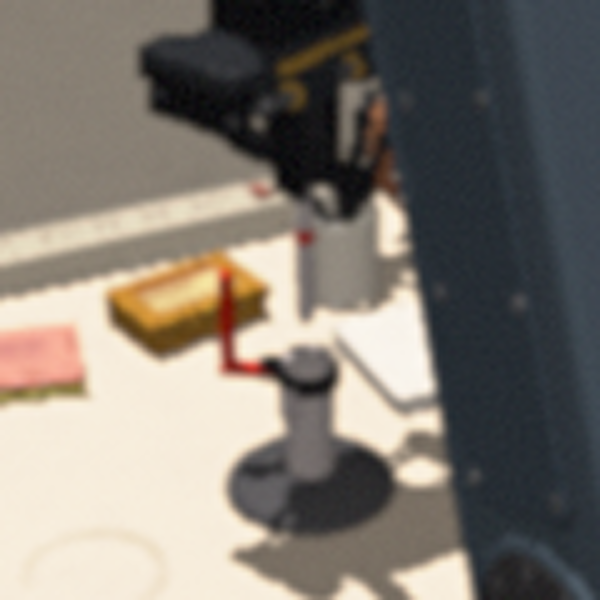

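The red band is at (306,238), the tip at about (305,320) and the sleeve mouth at (308,352) in the crop, so the column lines up laterally. The lever is open with its post at (227,275). I now check the range direction from depth.

```bash
python3 - <<'E'
from h import *
c=np.load("at.npz"); c={k:c[k] for k in c}
W=pts(c)
C=-cv2.Rodrigues(np.array(c["rvec"],float))[0].T@np.array(c["tvec"]).ravel()
d=np.array([.4962,.1364])-C[:2]; d/=np.linalg.norm(d); n=np.array([-d[1],d[0]])
def s(zlo,zhi,r,half):
    rel=W[...,:2]-np.array([.4962,.1364]); a=rel@n; b=rel@d
    m=(W[...,2]>zlo)&(W[...,2]<zhi)&(abs(a)<half)&(abs(b)<.03)
    print(zlo,m.sum(),"lat mean",a[m].mean(),"depth front",np.percentile(b[m],[5,20,50]),"expected",-r)
    u=np.where(m); print(" u",u[1].mean(),c["image"][m].mean(0))
s(.135,.17,.006,.012); s(.175,.195,.006,.012)
s(.03,.05,.016,.022); s(.05,.07,.016,.022)
im=c["image"].astype(int); red=(im[...,0]-np.maximum(im[...,1],im[...,2])>35); red[:185]=0;red[200:]=0;red[:,:210]=0;red[:,222:]=0
print([(x,y,np.round(W[y,x],4).tolist()) for y,x in zip(*np.where(red))])
print(proj(c,[.4962,.1364,.122+.062]))
delta([.4966,.1364,.2],25)
E
```

```text
0.135 36 lat mean 0.0011826806991778506 depth front [-0.00821872 -0.00701618 -0.00546384] expected -0.006
 u 215.19444444444446 [143.33333333 132.63888889 125.16666667]
0.175 23 lat mean 0.002650072647117763 depth front [-0.00909364 -0.00755515 -0.00477306] expected -0.006
 u 214.47826086956522 [148.04347826 116.34782609 107.13043478]
0.03 58 lat mean 0.001531787012592382 depth front [-0.01806564 -0.01617258 -0.01250201] expected -0.016
 u 215.86206896551724 [118.82758621 111.20689655 108.10344828]
0.05 42 lat mean -0.0002958693423363765 depth front [-0.01991121 -0.01695953 -0.0149232 ] expected -0.016
 u 216.33333333333334 [118.97619048 111.52380952 108.66666667]
[(np.int64(214), np.int64(192), [0.49, 0.1434, 0.1901]), (np.int64(215), np.int64(192), [0.491, 0.1397, 0.1888]), (np.int64(216), np.int64(192), [0.4933, 0.1355, 0.1867]), (np.int64(214), np.int64(193), [0.4942, 0.1417, 0.1843]), (np.int64(215), np.int64(193), [0.488, 0.1411, 0.1872]), (np.int64(216), np.int64(193), [0.4879, 0.1379, 0.1865]), (np.int64(217), np.int64(193), [nan, nan, nan]), (np.int64(214), np.int64(194), [0.4924, 0.1425, 0.182]), (np.int64(215), np.int64(194), [0.4912, 0.1398, 0.1819]), (np.int64(216), np.int64(194), [0.4871, 0.1384, 0.1836])]
(np.float64(215.3511767449878), np.float64(192.4529920997539))
t 7.725 pos [0.4961 0.1359 0.2842] th 24.15 q [ 0.05  0.39  1.72 -0.    1.04  1.2 ] F [-0.6  1.3 -1.5] w 0.0137 39.97713156044483
 d mm [ 0.7 -0.2 84.2] rot deg [ 0.    0.01 -0.85]
```

send_rows(deltas="0.5 -0.2 10 0 0 0 0;0 0 10 0 0 0 0;0 0 8 0 0 0 0;0 0 6 0 0 0 0;0 0 0 0 0 0 0")

```text
time: 8.35
position: [0.496, 0.137, 0.2496]
tool_rot: [0.978, 0.211, -0.001, -0.0]
ft_force: [-0.0, -0.0, -1.0]
grip_width: 0.0135
grip_force: 40.0
```

```bash
python3 - <<'E'
from h import *
delta([.4965,.1362,.2002],25)
E
```

```text
t 8.35 pos [0.496  0.137  0.2496] th 24.32 q [0.05 0.44 1.75 0.   0.95 1.2 ] F [-0. -0. -1.] w 0.0135 39.97722487896681
 d mm [ 0.2  0.9 49.4] rot deg [-0.03  0.07 -0.68]
```

Tip at 0.087 m, inside the mouth with no contact force. I continue down.

send_rows(deltas="0 0.3 8 0 0 0 0;0 0 10 0 0 0 0;0 0 10 0 0 0 0;0 0 10 0 0 0 0;0 0 7 0 0 0 0;0 0 4 0 0 0 0;0 0 0 0 0 0 0;0 0 0 0 0 0 0")

```text
time: 9.35
position: [0.4966, 0.1367, 0.2015]
tool_rot: [0.978, 0.211, 0.0, 0.0]
ft_force: [-0.2, 0.6, -0.7]
grip_width: 0.014
grip_force: 40.0
```

```bash
python3 - <<'E'
from h import *
delta([.4965,.1362,.2002],25)
c=robot.camera("scene")
save(c,"in_s.png",(170,165,270,245),7)
print(proj(c,[.4965,.1362,.1]))
E
```

```text
t 9.35 pos [0.4966 0.1367 0.2015] th 24.32 q [0.05 0.52 1.79 0.   0.83 1.2 ] F [-0.2  0.6 -0.7] w 0.014 39.977073753252625
 d mm [-0.3  0.4  1.3] rot deg [ 0.01 -0.04 -0.68]
(np.float64(215.93743480885976), np.float64(216.31315160682556))
```

View pics/in_s.png

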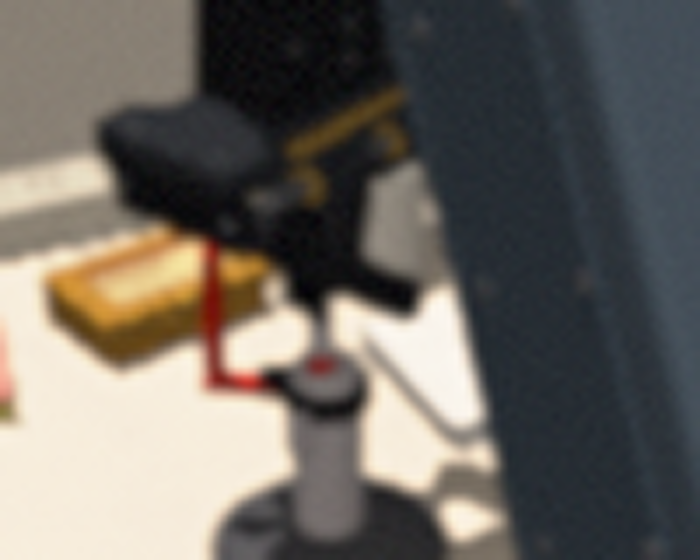

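The band shows right at the rim at (321,365), the post stands at (212,310) and the lever is still open. I lower 1 mm, dwell, then turn counterclockwise (negative tool z).

send_rows(deltas="0 0.3 1.2 0 0 0 0;0 0 0 0 0 0 0;0 0 0 0 0 0 0;0 0 0 0 0 -6 0;0 0 0 0 0 -6 0;0 0 0 0 0 -6 0;0 0 0 0 0 -6 0;0 0 0 0 0 -6 0;0 0 0 0 0 0 0", newtons=55)

```text
time: 10.52
position: [0.4967, 0.1363, 0.2001]
tool_rot: [0.89, 0.456, 0.0, 0.0]
ft_force: [0.6, -0.2, -0.6]
grip_width: 0.0137
grip_force: 55.0
```

```bash
python3 - <<'E'
from h import *
delta([.4965,.1362,.2002],88)
o=robot.get_obs();print(o["moment"])
E
```

```text
t 10.525 pos [0.4967 0.1363 0.2001] th 54.24 q [ 0.05  0.52  1.79 -0.    0.83  0.67] F [ 0.6 -0.2 -0.6] w 0.0137 54.975340124219656
 d mm [-0.2 -0.1 -0.1] rot deg [ 1.000e-02 -0.000e+00 -3.376e+01]
[-0.10329131 -0.04841264 -0.04349678]
```

send_rows(deltas="0 0 0 0 0 -6 0;0 0 0 0 0 -6 0;0 0 0 0 0 -6 0;0 0 0 0 0 -6 0;0 0 0 0 0 -6 0;0 0 0 0 0 0 0")

```text
time: 11.28
position: [0.4969, 0.1364, 0.2002]
tool_rot: [0.742, 0.67, 0.0, 0.0]
ft_force: [1.2, -0.0, -0.9]
grip_width: 0.0136
grip_force: 55.0
```

```bash
python3 - <<'E'
from h import *
delta([.4965,.1362,.2002],88)
o=robot.get_obs();print(o["moment"])
c=robot.camera("scene"); save(c,"turn.png",(170,165,270,245),7)
im=c["image"].astype(int); red=(im[...,0]-np.maximum(im[...,1],im[...,2])>50); red[:185]=0;red[230:]=0;red[:,:180]=0;red[:,235:]=0
W=pts(c); W=W[red]; W=W[np.isfinite(W[:,0])]
rel=W-[.4965,.1362,.1]; k=np.hypot(rel[:,0],rel[:,1])
for r,p in zip(rel,k):
    if .025<p<.06: print(np.round(p,3),round(np.degrees(np.arctan2(r[1],r[0])),1),round(r[2]+.1,3))
E
```

```text
t 11.275 pos [0.4969 0.1364 0.2002] th 84.16 q [0.05 0.52 1.79 0.   0.83 0.15] F [ 1.2 -0.  -0.9] w 0.0136 54.976961966603994
 d mm [-0.3 -0.4 -0. ] rot deg [ 0.05 -0.01 -3.84]
[-0.1382903  -0.27045056 -0.00804245]
0.051 90.5 0.154
0.05 95.9 0.156
0.046 95.5 0.154
0.044 98.2 0.155
0.054 98.3 0.155
0.053 102.5 0.156
0.051 104.2 0.156
0.042 93.5 0.149
0.039 92.1 0.147
0.055 99.2 0.152
0.055 104.5 0.154
0.05 101.9 0.151
0.042 92.5 0.145
0.054 97.0 0.147
0.054 103.3 0.15
0.05 101.5 0.147
0.043 93.6 0.142
0.057 102.2 0.147
0.054 102.1 0.146
0.053 105.9 0.147
0.057 101.2 0.143
0.055 104.1 0.144
0.053 106.4 0.144
0.056 98.8 0.138
0.055 103.9 0.14
0.051 103.6 0.139
0.055 98.2 0.134
0.055 103.5 0.136
0.05 101.1 0.134
0.055 103.3 0.133
0.051 103.3 0.132
0.053 99.9 0.127
0.052 104.7 0.129
0.056 103.7 0.126
0.055 108.2 0.128
0.055 103.1 0.123
0.057 110.6 0.127
0.055 101.9 0.118
0.053 105.1 0.119
0.047 101.2 0.115
0.054 99.5 0.113
0.051 100.4 0.112
0.048 101.5 0.112
0.056 103.5 0.112
0.052 103.2 0.111
0.051 100.2 0.105
0.049 102.8 0.106
0.053 103.3 0.104
0.049 102.9 0.102
0.054 104.4 0.101
0.05 105.4 0.1
0.052 102.2 0.096
0.05 104.6 0.096
0.043 97.9 0.091
0.036 97.6 0.088
0.035 104.4 0.09
0.033 107.3 0.09
0.028 105.3 0.087
0.055 101.1 0.093
0.056 107.0 0.096
0.051 105.1 0.093
0.045 102.1 0.09
0.042 104.0 0.089
0.04 106.7 0.089
0.036 106.9 0.088
0.055 99.9 0.089
0.054 104.2 0.091
0.049 102.9 0.088
0.047 105.7 0.088
0.059 105.5 0.09
0.053 103.0 0.086
```

send_rows(deltas="0 0 0 0 0 -3 0;0 0 0 0 0 -3 0;0 0 0 0 0 0 0")

```text
time: 11.7
position: [0.4967, 0.1365, 0.2002]
tool_rot: [0.706, 0.708, 0.0, 0.0]
ft_force: [1.3, -0.7, -1.5]
grip_width: 0.0136
grip_force: 55.0
```

```bash
cat > lev.py <<'E'
from h import *
delta([.4965,.1362,.2002],88)
o=robot.get_obs();print("M",np.round(o["moment"],3))
c=robot.camera("scene")
im=c["image"].astype(int); red=(im[...,0]-np.maximum(im[...,1],im[...,2])>50); red[:185]=0;red[230:]=0;red[:,:180]=0;red[:,235:]=0
W=pts(c); W=W[red]; W=W[np.isfinite(W[:,0])]
rel=W-[.4965,.1362,.1]; k=np.hypot(rel[:,0],rel[:,1]); m=(k>.025)&(k<.06)&(rel[:,2]<.035)
print("lever",np.median(np.degrees(np.arctan2(rel[m,1],rel[m,0]))),m.sum())
E
python3 lev.py
```

```text
t 11.7 pos [0.4967 0.1365 0.2002] th 90.18 q [0.05 0.52 1.79 0.   0.83 0.05] F [ 1.3 -0.7 -1.5] w 0.0136 54.97778870165348
 d mm [-0.3 -0.2 -0. ] rot deg [ 0.03 -0.    2.18]
M [-0.139 -0.252  0.013]
lever 108.77618618077216 41
```

send_rows(deltas="0 0 0 0 0 -3 0;0 0 0 0 0 0 0")

```text
time: 12.0
position: [0.4967, 0.1365, 0.2001]
tool_rot: [0.687, 0.727, 0.0, 0.0]
ft_force: [1.5, -0.4, -0.9]
grip_width: 0.0133
grip_force: 55.0
```

```bash
python3 lev.py
```

```text
t 12.0 pos [0.4967 0.1365 0.2001] th 93.2 q [ 0.05  0.52  1.79  0.    0.83 -0.01] F [ 1.5 -0.4 -0.9] w 0.0133 54.97902821749449
 d mm [-0.2 -0.2 -0.1] rot deg [ 0.02 -0.    5.2 ]
M [-0.117 -0.278 -0.043]
lever 112.54413781106007 40
```

send_rows(deltas="0 0 0 0 0 -2.5 0;0 0 0 0 0 0 0")

```text
time: 12.3
position: [0.4978, 0.1366, 0.2003]
tool_rot: [0.671, 0.741, 0.001, 0.001]
ft_force: [4.5, 2.2, -1.3]
grip_width: 0.0134
grip_force: 55.0
```

```bash
python3 lev.py
```

```text
t 12.3 pos [0.4978 0.1366 0.2003] th 95.67 q [ 0.05  0.52  1.79  0.    0.83 -0.05] F [ 4.5  2.2 -1.3] w 0.0134 55.023551881313324
 d mm [-0.3 -1.4  0.1] rot deg [ 0.18 -0.03  7.67]
M [ 0.036 -0.707 -0.223]
lever 113.18940136086619 38
```

send_rows(deltas="0 0 0 0 0 -2.5 0;0 0 0 0 0 0 0")

```text
time: 12.6
position: [0.4987, 0.1368, 0.2005]
tool_rot: [0.655, 0.755, 0.002, 0.001]
ft_force: [6.5, 1.1, -3.0]
grip_width: 0.0135
grip_force: 55.5
```

```bash
python3 lev.py
```

```text
t 12.6 pos [0.4987 0.1368 0.2005] th 98.1 q [ 0.05  0.52  1.79  0.    0.83 -0.09] F [ 6.5  1.1 -3. ] w 0.0135 55.472403299063444
 d mm [-0.3 -2.3  0.3] rot deg [ 0.3  -0.07 10.1 ]
M [ 0.02  -0.863 -0.565]
lever 112.24105426304101 40
```

The stop is reached: the moment jumped and the lever no longer moves. I ease the push slightly, verify and hand in.

send_rows(deltas="0 0 0 0 0 1.8 0;0 0 0 0 0 0 0;0 0 0 0 0 0 0;0 0 0 0 0 0 0")

```text
time: 13.15
position: [0.4981, 0.1366, 0.2005]
tool_rot: [0.666, 0.746, 0.002, 0.001]
ft_force: [5.0, 0.6, -1.8]
grip_width: 0.0135
grip_force: 55.1
```

```bash
python3 lev.py; python3 - <<'E'
from h import *
c=robot.camera("scene"); save(c,"end.png",(170,165,270,245),7)
E
```

```text
t 13.15 pos [0.4981 0.1366 0.2005] th 96.42 q [ 0.05  0.52  1.79  0.    0.83 -0.06] F [ 5.   0.6 -1.8] w 0.0135 55.08809834718704
 d mm [-0.3 -1.7  0.3] rot deg [ 0.24 -0.03  8.42]
M [ 0.069 -0.957 -0.322]
lever 112.41942638357293 42
```

View pics/end.png

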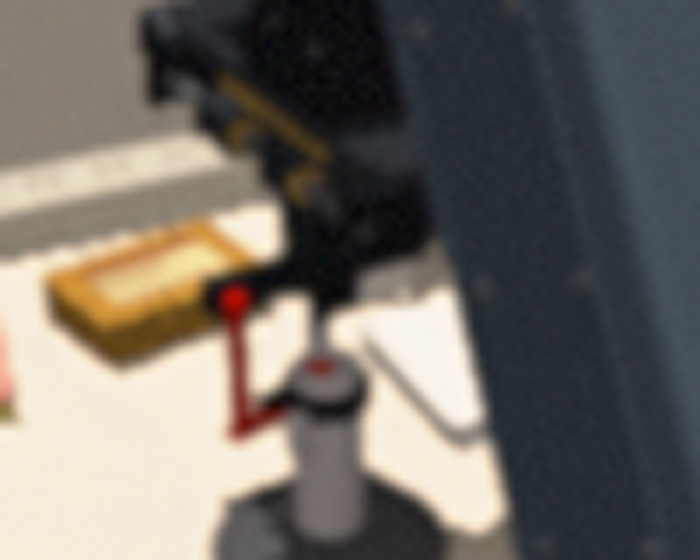

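The band is level with the rim at (321,366). The lever is closed, with its post at (235,300) and the T-bar pressed against it. The column is still gripped.

```bash
python3 -c "
from rig import robot
print(robot.hand_in())"
```

```text
the job is handed in; nothing more can be done
None
```

I handed the job in with the column still gripped (55 N) and its red band level with the rim. The red lever is closed against its stop at about 13 s of the 43 s allowed. The hand-in did not report a verdict.

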